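# Close up the bench steriliser for a cycle

### The job

The steriliser is loaded and has to be closed for its cycle, gently and with a fingertip only: push the lid's beam round until it is fully home in the keeper at the front, then push an arm of the hand wheel round clockwise until the lid is clamped tight. Keep the vent open until the lid is tight, so that the trapped air can get out; then push the vent lever round clockwise until it is fully shut, square across its pipe. Do not grip or force anything, and leave the other things on the table where they are.

Things in the scene. Friction and masses are not known exactly. Their poses are not given: they have to be found in the camera images.
- steriliser: Bench steam steriliser: fixed white housing 240x240 mm, deck 130 mm up, round open chamber in the middle (collar 168 mm across, 144 mm up). Origin: under the chamber's centre, on the table; x points to its back, y to its left, z up; control panel at the front (-x). Its moving parts turn up to stops that give a little; squeezing a part between the fingers, or leaning on it hard at its stop, fails.
- lid_beam (a joint): Swing of the steel beam that carries the lid, about an upright post at the rear of the deck. 0 = home: it lies over the chamber towards the front, in the slot of the keeper, a C-shaped steel post that opens to the right; it grows anticlockwise from above as the beam swings out to the right, to 1.1. Rubber-buffered stop at 0 (gives to -0.06 if pushed hard); stays where it is left; needs about 5 N at the grip.
- beam_pivot (a point): Point on the pivot's axis at the height of the beam's centre line (195 mm above the table). The beam is 24 mm wide and 22 mm high (184 to 206 mm above the table).
- beam_grip (a point): Middle of the black round grip at the beam's free end, 236 mm from the pivot's axis; the grip is 26 mm thick and 56 mm long, lies along the beam and at home stands out past the keeper and the housing's front. Nothing is within 45 mm below it when it is home, and the bottles below are under 80 mm tall.
- clamp_wheel (a joint): Turn of the three-armed hand wheel on the lid's screw, in the middle of the beam. It grows clockwise seen from above, from 0 (slack) to its stop at 2.0 rad (tight); it is slack, at 0 to 0.4, at the start, stays where it is left, needs about 4 N on an arm, and draws the lid down 6 mm over the whole turn.
- wheel_hub (a point): Centre of the hand wheel on its axis, at the height of its arms (up to 254 mm above the table, 6 mm lower when tight). The hub is 42 mm across and rises 19 mm above this point. It lies 100 mm from the beam's pivot axis and swings with the beam. Below the arms about 28 mm is free down to the beam.
- spoke_a (a point): Centre of the 24 mm ball at the end of one arm, 76 mm from the hub's axis. The three arms are level round bars 12 mm thick, 120 degrees apart. With the beam home and the wheel tight this arm points to the rear left of the housing, 30 degrees anticlockwise from its x axis.
- spoke_b (a point): The same for the second arm; with beam home and wheel tight it points to the front left, 150 degrees anticlockwise from the housing's x axis; before tightening it points to the right.
- spoke_c (a point): The same for the third arm; with beam home and wheel tight it points to the right, 270 degrees anticlockwise from the housing's x axis.
- vent_lever (a joint): Turn of the lever on the brass vent cock on the left side of the housing. 0 = open: the lever points left, along the outlet pipe; it grows clockwise seen from above to its stop at 1.571 rad = shut: the lever points to the rear, across the pipe. At the start 0 to 0.25. It stays where it is left and needs about 2 N.
- vent_axis (a point): Point on the vent lever's axis, at the height of its centre line, 146 mm above the table and 165 mm left of the chamber's centre. The brass pipe below it reaches up to 125 mm.
- vent_tip (a point): Free end of the vent lever, 80 mm from its axis; the lever is a level bar with a black sleeve 15 mm thick on its outer 44 mm.
- iodine: Brown medicine bottle with a white cap, 36 mm across, 75 mm tall, standing to the right of the steriliser, under the open lid's path; a loose bystander, to be left alone. Origin: centre of its underside.
- eye_rinse: White bottle with a blue cap, 32 mm across, 68 mm tall, beside the brown bottle; a loose bystander, to be left alone. Origin: centre of its underside.
- slide_box: Beige box of microscope slides 60x90x32 mm, right of the steriliser; a loose bystander, to be left alone. Origin: centre of its underside.
- tape_roll: Roll of skin tape lying flat, 82 mm across, 30 mm high, front right; a loose bystander, to be left alone. Origin: centre of its underside.
- syringe_5ml: Empty plastic syringe 120 mm long, lying in front of the steriliser; a loose bystander, to be left alone. Origin: centre of its underside.
- probe_box: Green and white carton 41x90x45 mm, front left; a loose bystander, to be left alone. Origin: centre of its underside.
- vitamin_b: Small brown bottle with a grey cap, 28 mm across, 58 mm tall, front left; a loose bystander, to be left alone. Origin: centre of its underside.

How it is judged:
On the way, in this order (a step that is already met when the one before it is completed fails the run):
1. the beam is home in the keeper (within 0.05 rad), with wheel and vent not yet turned (value of joint lid_beam below 0.05 rad and value of joint clamp_wheel below 1 rad and value of joint vent_lever below 0.8 rad), for 0.2 s.
2. the hand wheel is tight (within 0.15 rad of its stop), the beam still home and the vent still open (value of joint lid_beam below 0.05 rad and value of joint clamp_wheel above 1.85 rad and value of joint vent_lever below 0.8 rad), for 0.2 s.
3. the vent lever is shut (within 0.15 rad) (value of joint vent_lever above 1.42 rad), for 0.2 s.
At the end, for the whole second after the job is handed in: The beam is home in the keeper within 0.05 rad, the hand wheel is within 0.15 rad of its tight stop (over 1.85), the vent lever is within 0.15 rad of shut (over 1.42), and all are at rest (value of joint lid_beam below 0.05 rad and value of joint clamp_wheel above 1.85 rad and value of joint vent_lever above 1.42 rad and velocity of joint lid_beam between -0.02 and 0.02 rad/s and velocity of joint clamp_wheel between -0.02 and 0.02 rad/s and velocity of joint vent_lever between -0.02 and 0.02 rad/s); the robot touches nothing.
It fails at once if the wheel is screwed down (over 1.0 rad) while the beam is not home (over 0.08 rad) (value of joint clamp_wheel above 1 rad and value of joint lid_beam above 0.08 rad).
It fails at once if the vent is shut (over 0.8 rad) before the lid is tight (value of joint vent_lever above 0.8 rad and value of joint clamp_wheel below 1.8 rad).
It fails at once if a part is gripped while it is being turned: more than 40 N from the fingers with beam, wheel or vent lever between its stops (contact force between the fingers and steriliser above 40 N and (value of joint lid_beam above 0.06 rad or value of joint clamp_wheel between 0.5 and 1.75 rad or value of joint vent_lever between 0.35 and 1.35 rad)).
It fails at once if the steriliser is forced: more than 80 N from the fingers (contact force between the fingers and steriliser above 80 N).
It fails at once if a bystander is shifted by more than 20 mm or lifted (distance of any of iodine, eye_rinse, slide_box, tape_roll, syringe_5ml, probe_box, vitamin_b from where it was at the start of the episode above 0.02 m).
It also fails if it takes over 72 s, if anything falls off the work surface, if the arm or the gripper's body presses on something with over 40 N, if the wrist force passes 120 N, or if a joint passes its speed limit or range.

### The arm

A 6-joint arm with a two-finger parallel gripper is mounted at the origin on a cart in front of the work surface, level with it; the furniture and walls round the work are solid. World frame = base frame: x ahead of the robot, y to its left, z up, the work surface at z = 0. Lengths are in m, angles in rad, forces in N, time in s.
With the tool pointing down it reaches from about 0.2 to 0.875 m from the base axis. Payload 3.4 kg.
Tool frame: the origin (TCP) lies midway between the tips of the shut fingers; the grasp point (between the pads) lies 19 mm behind it (robot.pinch_z is the distance from the TCP to the grasp point, in m); z points along the fingers, y is the line along which they close (so a half turn about z gives the same grasp; the last joint's range is limited). The gripper opens to 94 mm and grips with 3 to 60 N. Pads are 16 mm wide; open, the fingers measure 119 mm over their backs; the gripper's body (75 mm by 177 mm) begins 78 mm behind the grasp point.
Start: joints at [-1.405, 0.276, 1.505, -0, 1.361, -0.121], TCP at [0.163, -0.552, 0.205] pointing down, gripper open.
Joint ranges: [-2.89, 2.89], [-0.75, 2.08], [0.22, 2.7], [-1.18, 4.32], [0.11, 2.71], [-2.7, 2.7]. Speed limits (rad/s): [2.57, 2.57, 3.14, 3.14, 3.14, 3.14].

### API

Orientations are given as a rotation vector (axis times angle).
In Python, from plant import monitor, cams, robot gives the robot as it stands. The module is installed in compiled form; this text tells all that it offers.
- The arm moves only by the tool apply_moves, never from a script. Its argument "targets" is a list that holds one entry, the list of rows, each a list of 5 numbers: the closure, from 0 (fully open) to 1 (shut), then the shift along the tool's x, y, z as a fraction of full scale, then the turn about the tool's z as a fraction of full scale. In form: [[[fingers, x, y, z, turn], ...]]. A call has 1 to 8 rows; each row shifts and turns the commanded pose from where the row before left it, along the tool's axes as they then stand; what a row does not reach is not made up. Full scale, the value 1, is 0.3 m for a shift and 90 degrees for a turn. A row lasts 1/8 s, in which the tool goes at most 62.5 mm and 10.7 degrees, less where a joint would pass 70% of its speed; a pose out of reach is approached as far as the arm can. A call with a number of a shift or a turn outside -1 to 1 is refused whole. A call with a gripper value outside its range is refused whole. The fingers move at their own pace and stop on an object; "grip_force" is the grip in N (left out, the last holds). Time passes only in rows, so rows that do not move let the fingers close. It gives the time, the measured TCP pose, the force, the opening and the grip force at its end, in the units of the state.
- monitor.get_state(): the state, without advancing time (a new reading comes with each control period).
- cams.capture(name): name is "side" or "top"; returns the picture (400x640x3 uint8, red, green, blue); there is no depth.
- cams.camera_info(name): a dict with "intrinsics" (3x3 intrinsics, pixels), "D" ([k1, k2, p1, p2, k3] as OpenCV has them; the pictures are not rectified), "position" and "attitude" of the camera in the world. Camera axes: x right, y up, looking along -z (the intrinsics and any distortion apply to the point x, -y, -z); pixel columns grow to the right and rows downward; lengths in m; the calibration is good to about 2 mm. A picture is of the moment at which its call begins. camera_info takes no time and is no camera call.
- robot.hand_in(): hands the job in; it is judged then, once.
The state is a dict: "clock": time; "qpos": joint angles; "joint_velocities": joint speeds; "joint_torque": joint torques, N m; "position": TCP position; "eef_rot": TCP orientation; "ft_force": force on the tool from outside, world axes, zero at the start; "wrist_torque": the same for the moment, N m; "width": finger opening in m; "grasp_force": force on a finger pad.
Only numpy, scipy, OpenCV 4.12 (cv2) and the standard library are available. Lean on these libraries where they do the work, as an engineer would, in place of code of your own. Each camera call takes 0.05 s, during which the arm holds its last target. There are 200 camera calls.

## Working session

There is one attempt and no reset: what is moved stays moved. The work goes in short steps, Python scripts to look and compute and a tool call to move; the robot and the scene stay as the last step left them, time stands still between calls to the robot, and variables do not carry over. Pictures are saved under pics/ and viewed, at most 10 in all, crops included, and the job is handed in when it is done.

Besides the shell and the picture viewer there is one more tool, called by a JSON object that holds its "op" and its "data", one argument or row to a line. apply_moves: Moves the arm, as the interface text tells. Its arguments: {"type":"object","properties":{"targets":{"type":"array","items":{"type":"array","items":{"type":"array","items":{"type":"number"}}}},"grip_force":{"type":"number"}},"required":["targets"]}

```bash
mkdir -p pics
python3 - <<'E'
from plant import monitor, cams, robot
import cv2
for n in ("top","side"):
    im=cams.capture(n); cv2.imwrite(f"pics/{n}0.png",cv2.cvtColor(im,cv2.COLOR_RGB2BGR))
    print(n,cams.camera_info(n))
print(monitor.get_state())
E
```

```text
top {'intrinsics': array([[476.35772103,   0.        , 314.20292412],
       [  0.        , 476.35772103, 199.43436355],
       [  0.        ,   0.        ,   1.        ]]), 'D': array([-0.13965016,  0.        ,  0.        ,  0.        ,  0.        ]), 'position': array([ 3.41130048e-01, -6.05312810e-04,  1.60227267e+00]), 'attitude': array([ 0.0833614 , -0.11193324, -1.56027072])}
side {'intrinsics': array([[434.9196791 ,   0.        , 324.81747282],
       [  0.        , 434.9196791 , 198.11908296],
       [  0.        ,   0.        ,   1.        ]]), 'D': array([-0.10908824,  0.        ,  0.        ,  0.        ,  0.        ]), 'position': array([ 0.22825967, -1.11945429,  0.67575078]), 'attitude': array([ 1.14144229, -0.15258936, -0.23728048])}
{'clock': 0.1, 'qpos': array([-1.40499656e+00,  2.76545478e-01,  1.50597264e+00, -1.17834466e-05,
        1.36070504e+00, -1.21020569e-01]), 'joint_velocities': array([-0.00075177, -0.00187323, -0.00307252,  0.00087109,  0.00177085,
       -0.00125752]), 'joint_torque': array([ 1.09584151e-03, -4.05456483e+01, -2.37780154e+01,  7.01942830e-02,
        2.99042137e-02, -4.66399194e-05]), 'position': array([ 0.16256643, -0.55102368,  0.20469692]), 'eef_rot': array([-3.10772858e+00, -4.48764498e-01,  7.53948152e-05]), 'ft_force': array([-0.2454677 , -0.07507785,  0.19520371]), 'wrist_torque': array([ 0.03129517,  0.00787809, -0.01347248]), 'grasp_force': 0.0, 'width': 0.09423172502429948}
```

View pics/top0.png

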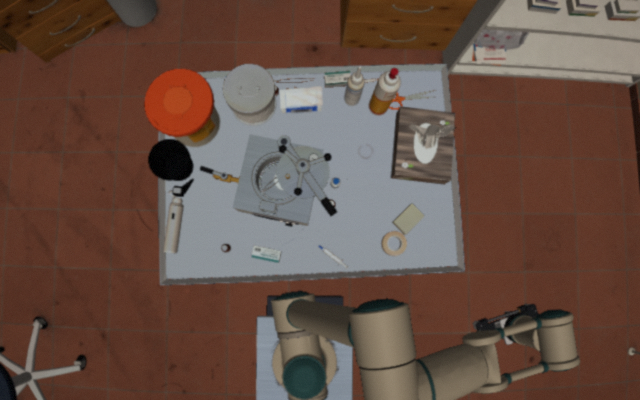

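View pics/side0.png

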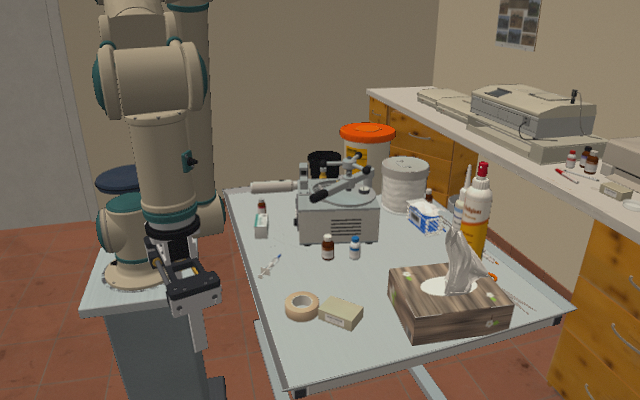

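The top view shows the steriliser at about (275,180), the beam's black grip at (330,207), the post at (284,143), and the vent lever at (205,170). I'll zoom in on both views.

Run:
```python
import cv2
im=cv2.imread("pics/top0.png")[120:240,190:350]
cv2.imwrite("pics/topc.png",cv2.resize(im,None,fx=5,fy=5,interpolation=cv2.INTER_CUBIC))
im=cv2.imread("pics/side0.png")[140:270,240:400]
cv2.imwrite("pics/sidec.png",cv2.resize(im,None,fx=4.5,fy=4.5,interpolation=cv2.INTER_CUBIC))
```

```text
(no output)
```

View pics/topc.png

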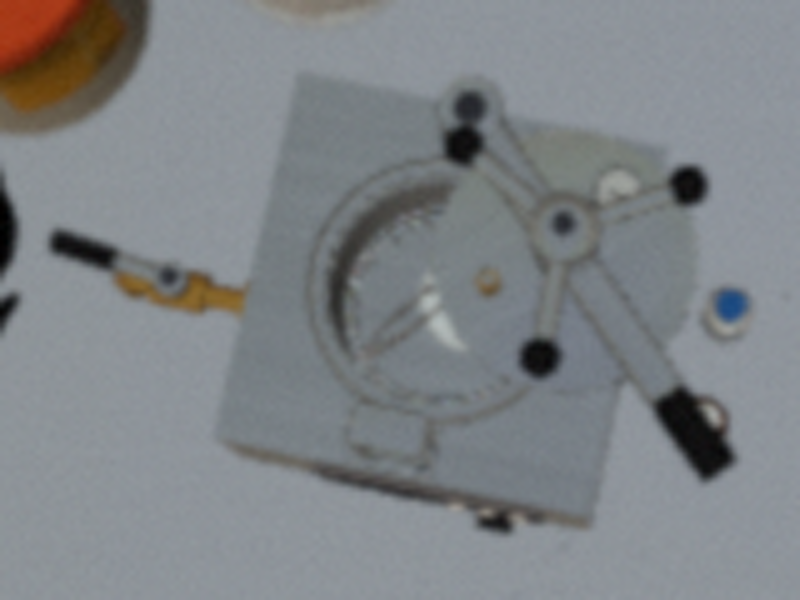

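View pics/sidec.png

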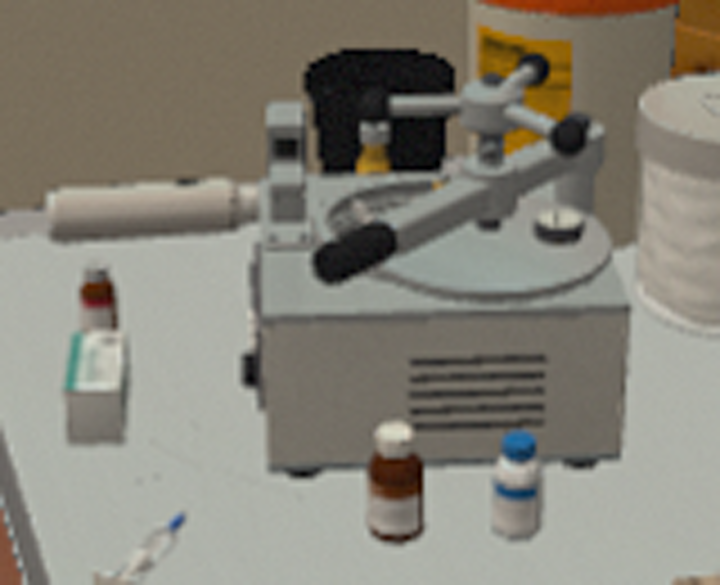

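```bash
cat > h.py <<'E'
import numpy as np, cv2
from scipy.spatial.transform import Rotation as R
from scipy.optimize import least_squares
from plant import monitor, cams, robot
I={n:cams.camera_info(n) for n in("top","side")}
def proj(n,P):
    c=I[n]; p=(np.atleast_2d(P)-c["position"])@R.from_rotvec(c["attitude"]).as_matrix()
    p=p*[1,-1,-1]
    return cv2.projectPoints(p.reshape(-1,1,3),np.zeros(3),np.zeros(3),c["intrinsics"],c["D"])[0].reshape(-1,2)
def model(v):
    x,y,yaw,q,w,a=v[:6]
    def W(px,py,z): 
        c,s=np.cos(yaw),np.sin(yaw); return [x+c*px-s*py,y+s*px+c*py,z]
    d={}
    bx,by=-np.cos(q),-np.sin(q)
    P=np.array([.1,0])
    hub=P+.1*np.array([bx,by]); zw=.254-.003*w
    d["pivot"]=W(.1,0,.195); d["hubtop"]=W(*hub,zw+.019); d["hub"]=W(*hub,zw)
    for k,t in zip("abc",(30,150,270)):
        th=np.radians(t)+q+2-w; d[k]=W(*(hub+.076*np.array([np.cos(th),np.sin(th)])),zw)
    d["grip"]=W(*(P+.236*np.array([bx,by])),.195)
    d["vax"]=W(v[6],.165,.146)
    th=np.pi/2-a; d["vtip"]=W(v[6]+.08*np.cos(th),.165+.08*np.sin(th),.146)
    for k,(i,j) in dict(c0=(1,1),c1=(-1,1),c2=(-1,-1),c3=(1,-1)).items(): d[k]=W(.12*i,.12*j,.13)
    return d
E
python3 - <<'E'
from h import *
T=dict(hubtop=(563,222),grip=(695,433),vtip=(53,241),vax=(172,278),c0=(303,73),c1=(222,440),c2=(590,522),c3=(667,150))
S=dict(grip=(355,250))
top_b=[(463,145),(688,185),(540,357)]; side_b=[(375,103),(533,70),(572,133)]
T.update(a=top_b[0],c=top_b[1],b=top_b[2])   # labels checked below
S.update(a=side_b[1],b=side_b[0],c=side_b[2])
def px(n,p): p=np.array(p,float)+.5; return p/5-.5+[190,120] if n=="top" else p/4.5-.5+[240,140]
best=None
from itertools import permutations
for perm in ("abc","bca","cab"):
    T2=dict(T);S2=dict(S)
    for k,l in zip("abc",perm): T2[l]=T[k];S2[l]=S[k]
    def f(v):
        d=model(v)
        return np.concatenate([(proj(n,d[k])[0]-px(n,p))*(1 if n=="top" else .7) for n,D in(("top",T2),("side",S2)) for k,p in D.items()])
    r=least_squares(f,[.45,.1,-.2,.7,.2,.1,0],loss="soft_l1")
    print(perm,r.cost,r.x.round(4))
    if best is None or r.cost<best[0]: best=(r.cost,r.x,r.fun,list(T2)+["s"+k for k in S2])
for k,e in zip(best[3],best[2].reshape(-1,2)): print(k,e.round(2))
np.save("v.npy",best[1])
for k,p in model(best[1]).items(): print(k,np.round(p,4))
v=best[1].copy(); v[3]=0;v[4]=2;v[5]=1.571
print("final");[print(k,np.round(p,4)) for k,p in model(v).items()]
E
```

```text
abc 6.322554099851947 [ 0.5928  0.0867 -0.1937  0.8059  2.2537  0.1008 -0.0285]
bca 3.3556115330092653 [ 0.5916  0.0865 -0.1974  0.8102 -1.9322  0.0964 -0.0279]
cab 2.8527902747346676 [ 0.5922  0.0867 -0.1954  0.8079  0.1611  0.0989 -0.0282]
hubtop [0.29 0.11]
grip [-0.06  0.09]
vtip [-0.17 -0.06]
vax [0.11 0.04]
c0 [-0.92 -0.22]
c1 [-1.62 -0.1 ]
c2 [ 0.29 -0.82]
c3 [ 0.28 -0.62]
a [0.24 0.12]
c [0.26 0.21]
b [0.05 0.05]
sgrip [-0.06  0.51]
sa [-0.25  0.79]
sb [-0.59  0.74]
sc [-0.16 -0.04]
pivot [0.6903 0.0672 0.195 ]
hubtop [0.6085 0.0098 0.2725]
hub [0.6085 0.0098 0.2535]
a [0.5335 0.0224 0.2535]
b [ 0.635  -0.0615  0.2535]
c [0.6569 0.0684 0.2535]
grip [ 0.4972 -0.0684  0.195 ]
vax [0.5966 0.254  0.146 ]
vtip [0.6198 0.3305 0.146 ]
c0 [0.7332 0.1811 0.13  ]
c1 [0.4978 0.2277 0.13  ]
c2 [ 0.4512 -0.0078  0.13  ]
c3 [ 0.6866 -0.0544  0.13  ]
final
pivot [0.6903 0.0672 0.195 ]
hubtop [0.5922 0.0867 0.267 ]
hub [0.5922 0.0867 0.248 ]
a [0.6641 0.1112 0.248 ]
b [0.535  0.1367 0.248 ]
c [0.5774 0.0121 0.248 ]
grip [0.4588 0.1131 0.195 ]
vax [0.5966 0.254  0.146 ]
vtip [0.6751 0.2384 0.146 ]
c0 [0.7332 0.1811 0.13  ]
c1 [0.4978 0.2277 0.13  ]
c2 [ 0.4512 -0.0078  0.13  ]
c3 [ 0.6866 -0.0544  0.13  ]
```

```bash
cat >> h.py <<'E'
V=np.load("v.npy"); YAW=V[2]; M=model(V)
vf=V.copy(); vf[3]=0; MF=model(vf)
def pose():
    s=monitor.get_state(); m=R.from_rotvec(s["eef_rot"]).as_matrix()
    return np.array([*s["position"],np.arctan2(m[1,0],m[0,0])])
def side(c,th,r,off,z,flip):
    """finger at radius r on the ccw side (off from bar axis) of a bar at world angle th from c; tool x along bar (reversed if flip)"""
    u=np.array([np.cos(th),np.sin(th)]); n=np.array([-u[1],u[0]])
    h=th+(np.pi if flip else 0); h=(h+np.pi)%(2*np.pi)-np.pi
    return np.array([*(np.array(c[:2])+r*u+off*n),z,h])
def lid(q,off,z=.187,r=.245): return side(M["pivot"],np.pi+YAW+q,r,off,z,True)
def wheel(w,off,z=.235,r=.05): return side(MF["hub"],np.radians(150)+YAW+2-w,r,off,z,True)
def vent(a,off,z=.134,r=.058): return side(M["vax"],YAW+np.pi/2-a,r,off,z,False)
def rows(cur,wps,step=.05,turn=.17):
    out=[];cur=np.array(cur,float)
    for w in wps:
        d=w-cur; d[3]=(d[3]+np.pi)%(2*np.pi)-np.pi
        n=max(1,int(np.ceil(max(np.linalg.norm(d[:3])/step,abs(d[3])/turn)-1e-6)))
        for k in range(n):
            e=(w-cur); e[3]=(e[3]+np.pi)%(2*np.pi)-np.pi; e=e/(n-k)
            h=cur[3]; x=np.array([np.cos(h),np.sin(h)]); y=np.array([np.sin(h),-np.cos(h)])
            r=np.round([e[:2]@x/.3,e[:2]@y/.3,-e[2]/.3,-e[3]/(np.pi/2)],3)
            cur[:2]+=.3*(r[0]*x+r[1]*y); cur[2]-=.3*r[2]; cur[3]-=r[3]*np.pi/2
            out.append([1,*[float(i) for i in r]])
    for i in range(0,len(out),8): print(out[i:i+8])
    np.save("cur.npy",cur); print(len(out),"end",cur.round(4))
E
python3 - <<'E'
from h import *
p=pose();print(p, lid(.808,.06))
a=lid(.808,.06); b=a.copy(); b[2]=.21
rows(p,[b,a])
E
```

```text
[ 0.16256643 -0.55102368  0.20469692  0.28682266] [ 0.5243579  -0.12272746  0.187       0.61262734]
[[1, 0.13, -0.086, -0.001, -0.017], [1, 0.132, -0.082, -0.002, -0.017], [1, 0.134, -0.079, -0.001, -0.017], [1, 0.137, -0.075, -0.002, -0.017], [1, 0.138, -0.071, -0.001, -0.017], [1, 0.14, -0.068, -0.002, -0.017], [1, 0.142, -0.064, -0.001, -0.018], [1, 0.144, -0.06, -0.002, -0.017]]
[[1, 0.146, -0.056, -0.001, -0.018], [1, 0.147, -0.051, -0.002, -0.017], [1, 0.148, -0.048, -0.001, -0.018], [1, 0.15, -0.043, -0.002, -0.017], [1, -0.0, -0.0, 0.077, -0.0]]
13 end [ 0.5245 -0.1227  0.187   0.612 ]
```

{"op": "apply_moves", "data": {
  "targets": [
    [[1, 0.13, -0.086, -0.001, -0.017], [1, 0.132, -0.082, -0.002, -0.017], [1, 0.134, -0.079, -0.001, -0.017], [1, 0.137, -0.075, -0.002, -0.017], [1, 0.138, -0.071, -0.001, -0.017], [1, 0.14, -0.068, -0.002, -0.017], [1, 0.142, -0.064, -0.001, -0.018], [1, 0.144, -0.06, -0.002, -0.017]]
  ],
  "grip_force": 20
}}

```text
clock: 1.1
position: [0.4041, -0.2644, 0.2088]
eef_rot: [-3.043, -0.781, 0.0]
ft_force: [0.1, 0.3, -0.8]
width: 0.0174
grasp_force: 0.0
```

{"op": "apply_moves", "data": {
  "targets": [
    [[1, 0.146, -0.056, -0.001, -0.018], [1, 0.147, -0.051, -0.002, -0.017], [1, 0.148, -0.048, -0.001, -0.018], [1, 0.15, -0.043, -0.002, -0.017], [1, 0, 0, 0.077, 0], [1, 0, 0, 0, 0]]
  ]
}}

```text
clock: 1.85
position: [0.5232, -0.1222, 0.1859]
eef_rot: [-2.992, -0.947, 0.006]
ft_force: [-0.0, 1.0, -0.6]
width: 0.0003
grasp_force: 0.0
```

Run:
```python
from h import *
p=pose();print(p,monitor.get_state()["clock"])
im=cams.capture("top")[120:240,190:350]
cv2.imwrite("pics/top1.png",cv2.cvtColor(cv2.resize(im,None,fx=5,fy=5,interpolation=cv2.INTER_CUBIC),cv2.COLOR_RGB2BGR))
rows(np.load("cur.npy"),[lid(.808,.028)]+[lid(q,.027) for q in np.arange(.77,-.001,-.04)],step=.011)
```

```text
[ 0.52322903 -0.12215246  0.18586012  0.61317699] 1.85
[[1, -0.0, -0.036, -0.0, -0.0], [1, -0.0, -0.035, -0.0, -0.0], [1, -0.0, -0.036, -0.0, -0.0], [1, -0.003, -0.034, -0.0, 0.024], [1, -0.003, -0.033, -0.0, 0.025], [1, -0.003, -0.033, -0.0, 0.026], [1, -0.003, -0.032, -0.0, 0.025], [1, -0.003, -0.033, -0.0, 0.026]]
[[1, -0.003, -0.033, -0.0, 0.025], [1, -0.003, -0.033, -0.0, 0.026], [1, -0.003, -0.032, -0.0, 0.025], [1, -0.003, -0.033, -0.0, 0.025], [1, -0.003, -0.033, -0.0, 0.026], [1, -0.003, -0.033, -0.0, 0.025], [1, -0.003, -0.032, -0.0, 0.026], [1, -0.003, -0.033, -0.0, 0.025]]
[[1, -0.003, -0.033, -0.0, 0.026], [1, -0.003, -0.032, -0.0, 0.025], [1, -0.002, -0.033, -0.0, 0.026], [1, -0.003, -0.033, -0.0, 0.025], [1, -0.003, -0.033, -0.0, 0.026], [1, -0.003, -0.032, -0.0, 0.025], [1, -0.003, -0.033, -0.0, 0.026]]
23 end [ 0.4446  0.0858  0.187  -0.186 ]
```

View pics/top1.png

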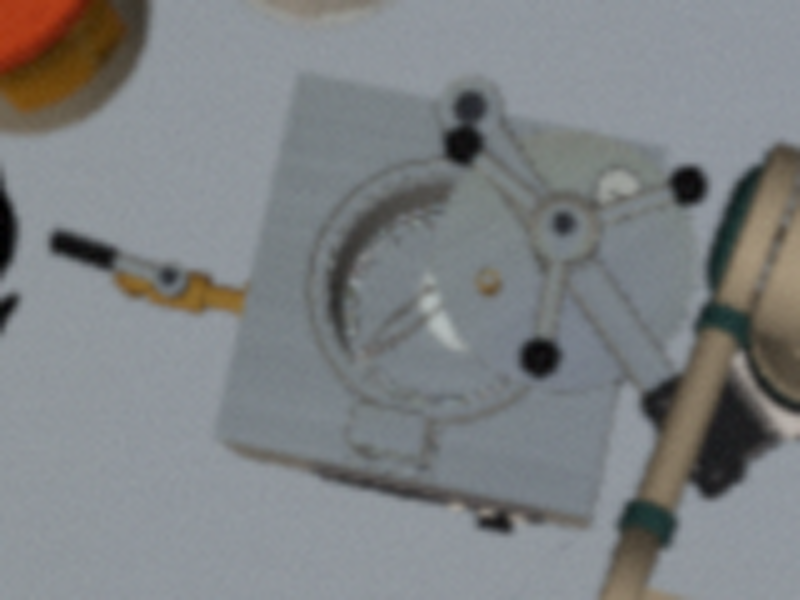

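The gripper stands to the right of the grip (crop about (715,430)) and is not touching it. Starting the push.

{"op": "apply_moves", "data": {
  "targets": [
    [[1, 0, -0.036, 0, 0], [1, 0, -0.035, 0, 0], [1, 0, -0.036, 0, 0], [1, -0.003, -0.034, 0, 0.024], [1, -0.003, -0.033, 0, 0.025], [1, -0.003, -0.033, 0, 0.026], [1, -0.003, -0.032, 0, 0.025], [1, -0.003, -0.033, 0, 0.026]]
  ]
}}

```text
clock: 2.9
position: [0.4778, -0.0583, 0.1884]
eef_rot: [3.07, 0.643, 0.003]
ft_force: [1.6, -4.7, -2.2]
width: 0.0006
grasp_force: 2.2
```

{"op": "apply_moves", "data": {
  "targets": [
    [[1, -0.003, -0.033, 0, 0.025], [1, -0.003, -0.033, 0, 0.026], [1, -0.003, -0.032, 0, 0.025], [1, -0.003, -0.033, 0, 0.025], [1, -0.003, -0.033, 0, 0.026], [1, -0.003, -0.033, 0, 0.025], [1, -0.003, -0.032, 0, 0.026], [1, -0.003, -0.033, 0, 0.025]]
  ]
}}

```text
clock: 3.9
position: [0.4489, 0.0151, 0.1883]
eef_rot: [3.134, 0.148, 0.002]
ft_force: [1.9, -4.4, -0.0]
width: 0.0004
grasp_force: 2.3
```

{"op": "apply_moves", "data": {
  "targets": [
    [[1, -0.003, -0.033, 0, 0.026], [1, -0.003, -0.032, 0, 0.025], [1, -0.002, -0.033, 0, 0.026], [1, -0.003, -0.033, 0, 0.025], [1, -0.003, -0.025, 0, 0.026], [1, -0.003, -0.02, 0, 0.025], [1, 0, -0.02, 0, 0.026], [1, 0, 0, 0, 0]]
  ]
}}

```text
clock: 4.9
position: [0.4432, 0.0747, 0.1881]
eef_rot: [3.126, -0.289, -0.002]
ft_force: [-2.2, -2.7, 2.4]
width: 0.0006
grasp_force: 2.1
```

Run:
```python
from h import *
p=pose();print(p,monitor.get_state()["ft_force"])
for q in (.1,.05,0): print(q,lid(q,.0255))
im=cams.capture("side")[120:270,240:400]
cv2.imwrite("pics/side1.png",cv2.cvtColor(cv2.resize(im,None,fx=4,fy=4,interpolation=cv2.INTER_CUBIC),cv2.COLOR_RGB2BGR))
```

```text
[ 0.44315918  0.07468977  0.18805618 -0.18455183] [-2.15334449 -2.74105355  2.38190961]
0.1 [ 0.44398617  0.06518737  0.187      -0.09537266]
0.05 [ 0.44419138  0.07750055  0.187      -0.14537266]
0 [ 0.44501174  0.08978809  0.187      -0.19537266]
```

View pics/side1.png

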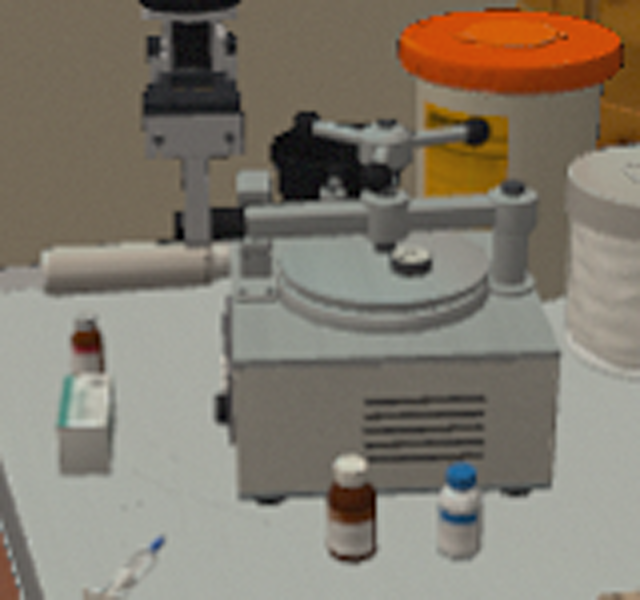

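The beam is entering the keeper (crop about (255,220)) and the fingertip is on the grip (195,225). About 0.06 rad is left.

{"op": "apply_moves", "data": {
  "targets": [
    [[1, 0, -0.013, 0, 0], [1, 0, -0.013, 0, 0], [1, 0, -0.013, 0, 0], [1, 0, -0.01, 0, 0], [1, 0, 0, 0, 0]]
  ]
}}

```text
clock: 5.58
position: [0.4457, 0.0893, 0.1877]
eef_rot: [3.127, -0.29, -0.004]
ft_force: [-2.9, -3.8, 2.6]
width: 0.0005
grasp_force: 2.2
```

{"op": "apply_moves", "data": {
  "targets": [
    [[1, 0, -0.006, 0, 0], [1, 0, 0, 0, 0]]
  ]
}}

```text
clock: 5.82
position: [0.446, 0.0909, 0.1877]
eef_rot: [3.127, -0.291, -0.004]
ft_force: [-4.3, -3.2, 3.1]
width: 0.0006
grasp_force: 2.3
```

{"op": "apply_moves", "data": {
  "targets": [
    [[1, 0, -0.006, 0, 0], [1, 0, 0, 0, 0]]
  ]
}}

```text
clock: 6.08
position: [0.4462, 0.0923, 0.1877]
eef_rot: [3.126, -0.291, -0.004]
ft_force: [-4.4, -4.3, 3.4]
width: 0.0005
grasp_force: 2.9
```

{"op": "apply_moves", "data": {
  "targets": [
    [[1, 0, 0.06, 0, 0], [1, 0, 0.12, 0, 0], [1, 0, 0.12, -0.1, 0], [1, 0, 0.16, -0.16, 0], [1, 0, 0.16, -0.12, 0], [1, 0, 0.18, 0, 0], [1, 0, 0, 0, 0]]
  ]
}}

```text
clock: 6.95
position: [0.4047, -0.1417, 0.2984]
eef_rot: [3.127, -0.301, 0.005]
ft_force: [-0.4, 1.4, 0.2]
width: 0.0007
grasp_force: 0.0
```

Run:
```python
from h import *
print(pose())
for k in("pivot","hubtop","a","b","c","grip"): print(k,((proj("top",MF[k])[0]-[190,120]+.5)*5-.5).round(1))
im=cams.capture("top")[120:240,190:350]
cv2.imwrite("pics/top2.png",cv2.cvtColor(cv2.resize(im,None,fx=5,fy=5,interpolation=cv2.INTER_CUBIC),cv2.COLOR_RGB2BGR))
```

```text
[ 0.40470217 -0.14165069  0.29835452 -0.19175638]
pivot [471.7 114.3]
hubtop [428.6 249.4]
a [319.6 327.9]
b [548.9 313.5]
c [423.6 126.9]
grip [388.2 495.1]
```

View pics/top2.png

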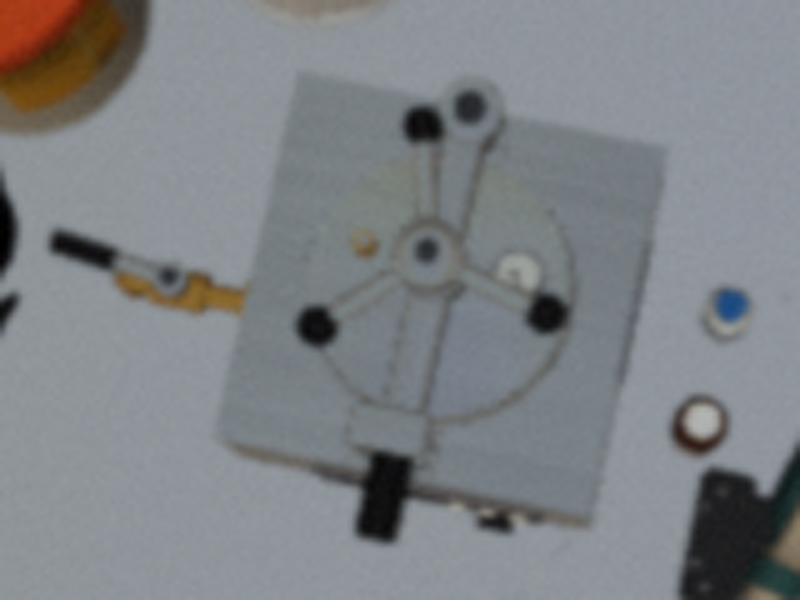

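The grip is at (385,497) against a predicted (388,495) for home, so the beam is fully home, and the bottles have not moved. Next is the wheel, using arm b (ball at (548,313)).

Run:
```python
from h import *
a=wheel(.16,.045,.235); b=a.copy(); b[2]=.298
rows(pose(),[b,a])
rows(np.load("cur.npy"),[wheel(.16,.021)]+[wheel(w,.0185) for w in np.arange(.2,2.01,.12)],step=.009,turn=.14)
```

```text
[[1, 0.072, -0.082, -0.0, -0.104], [1, 0.084, -0.07, -0.0, -0.104], [1, 0.094, -0.055, -0.0, -0.104], [1, 0.102, -0.039, -0.0, -0.104], [1, 0.107, -0.022, -0.0, -0.105], [1, 0.109, -0.004, -0.0, -0.104], [1, 0.109, 0.014, -0.0, -0.105], [1, 0.104, 0.032, -0.0, -0.104]]
[[1, 0.0, 0.0, 0.105, -0.0], [1, 0.0, 0.0, 0.105, -0.0]]
10 end [0.611  0.022  0.235  1.1204]
[[1, 0.0, -0.027, -0.0, -0.0], [1, 0.0, -0.026, -0.0, -0.0], [1, 0.0, -0.027, -0.0, -0.0], [1, -0.002, -0.015, -0.0, 0.025], [1, -0.006, -0.02, -0.0, 0.076], [1, -0.007, -0.021, -0.0, 0.077], [1, -0.006, -0.02, -0.0, 0.076], [1, -0.006, -0.021, -0.0, 0.077]]
[[1, -0.006, -0.02, -0.0, 0.076], [1, -0.006, -0.02, -0.0, 0.076], [1, -0.006, -0.021, -0.0, 0.077], [1, -0.007, -0.02, -0.0, 0.076], [1, -0.006, -0.021, -0.0, 0.077], [1, -0.006, -0.02, -0.0, 0.076], [1, -0.006, -0.02, -0.0, 0.076], [1, -0.006, -0.021, -0.0, 0.077]]
[[1, -0.007, -0.02, -0.0, 0.076], [1, -0.006, -0.021, -0.0, 0.077], [1, -0.006, -0.02, -0.0, 0.076]]
19 end [ 0.5424  0.1057  0.235  -0.719 ]
```

{"op": "apply_moves", "data": {
  "targets": [
    [[1, 0.072, -0.082, 0, -0.104], [1, 0.084, -0.07, 0, -0.104], [1, 0.094, -0.055, 0, -0.104], [1, 0.102, -0.039, 0, -0.104], [1, 0.107, -0.022, 0, -0.105], [1, 0.109, -0.004, 0, -0.104], [1, 0.109, 0.014, 0, -0.105], [1, 0.104, 0.032, 0, -0.104]]
  ]
}}

```text
clock: 8.0
position: [0.6106, 0.0272, 0.2974]
eef_rot: [-2.65, -1.684, -0.002]
ft_force: [0.7, -0.8, -0.2]
width: 0.0007
grasp_force: 0.0
```

{"op": "apply_moves", "data": {
  "targets": [
    [[1, 0, 0, 0, 0], [1, 0, 0, 0.105, 0], [1, 0, 0, 0.105, 0], [1, 0, 0, 0, 0]]
  ]
}}

```text
clock: 8.5
position: [0.6073, 0.0245, 0.2326]
eef_rot: [-2.655, -1.671, 0.007]
ft_force: [0.4, 0.0, 0.9]
width: 0.0001
grasp_force: 0.0
```

Run:
```python
from h import *
print(pose(),wheel(.16,.045))
rows(pose(),[wheel(.16,.021)]+[wheel(w,.0185) for w in np.arange(.2,2.01,.12)],step=.009,turn=.14)
```

```text
[0.60726339 0.02446153 0.23257467 1.12353668] [0.61099038 0.02206236 0.235      1.12102857]
[[1, -0.001, -0.022, -0.003, 0.001], [1, -0.0, -0.022, -0.003, 0.0], [1, -0.001, -0.021, -0.002, 0.001], [1, -0.002, -0.015, -0.0, 0.025], [1, -0.006, -0.021, -0.0, 0.076], [1, -0.006, -0.02, -0.0, 0.077], [1, -0.007, -0.02, -0.0, 0.076], [1, -0.006, -0.021, -0.0, 0.077]]
[[1, -0.006, -0.02, -0.0, 0.076], [1, -0.006, -0.021, -0.0, 0.076], [1, -0.006, -0.02, -0.0, 0.077], [1, -0.007, -0.02, -0.0, 0.076], [1, -0.006, -0.021, -0.0, 0.077], [1, -0.006, -0.02, -0.0, 0.076], [1, -0.006, -0.021, -0.0, 0.076], [1, -0.006, -0.02, -0.0, 0.077]]
[[1, -0.007, -0.02, -0.0, 0.076], [1, -0.006, -0.021, -0.0, 0.077], [1, -0.006, -0.02, -0.0, 0.076]]
19 end [ 0.5423  0.1056  0.235  -0.719 ]
```

{"op": "apply_moves", "data": {
  "targets": [
    [[1, -0.001, -0.022, -0.003, 0.001], [1, 0, -0.022, -0.003, 0], [1, -0.001, -0.021, -0.002, 0.001], [1, -0.002, -0.015, 0, 0.025], [1, -0.006, -0.021, 0, 0.076], [1, -0.006, -0.02, 0, 0.077], [1, -0.007, -0.02, 0, 0.076], [1, -0.006, -0.021, 0, 0.077]]
  ]
}}

```text
clock: 9.5
position: [0.5648, 0.0402, 0.2376]
eef_rot: [2.998, 0.922, 0.002]
ft_force: [1.9, -4.4, -3.0]
width: 0.0004
grasp_force: 2.3
```

Run:
```python
from h import *
print(pose(),monitor.get_state()["qpos"][5],wheel(.68,.0185))
```

```text
[0.56479996 0.04017609 0.23759557 0.5964685 ] 0.9259053146259956 [0.5614274  0.04312129 0.235      0.60102857]
```

{"op": "apply_moves", "data": {
  "targets": [
    [[1, -0.006, -0.02, 0, 0.076], [1, -0.006, -0.021, 0, 0.076], [1, -0.006, -0.02, 0, 0.077], [1, -0.007, -0.02, 0, 0.076], [1, -0.006, -0.021, 0, 0.077], [1, -0.006, -0.02, 0, 0.076], [1, -0.006, -0.021, 0, 0.076], [1, -0.006, -0.02, 0, 0.077]]
  ]
}}

```text
clock: 10.5
position: [0.5394, 0.0839, 0.2367]
eef_rot: [3.085, -0.566, -0.005]
ft_force: [-2.5, -4.5, -3.5]
width: 0.0007
grasp_force: 2.4
```

{"op": "apply_moves", "data": {
  "targets": [
    [[1, -0.007, -0.02, 0, 0.076], [1, -0.006, -0.021, 0, 0.077], [1, -0.006, -0.02, 0, 0.076], [1, 0, 0, 0, 0]]
  ]
}}

```text
clock: 11.0
position: [0.5429, 0.104, 0.2367]
eef_rot: [2.939, -1.101, -0.005]
ft_force: [-3.0, -2.6, -2.6]
width: 0.0007
grasp_force: 1.9
```

Run:
```python
from h import *
p=pose();print(p)
for w in(1.7,1.85,2.0): print(w,wheel(w,.0185))
```

```text
[ 0.54293016  0.10403227  0.23672551 -0.71674124]
1.7 [ 0.53900195  0.09009496  0.235      -0.41897143]
1.85 [ 0.54011359  0.09800667  0.235      -0.56897143]
2.0 [ 0.54239506  0.10566341  0.235      -0.71897143]
```

{"op": "apply_moves", "data": {
  "targets": [
    [[1, 0, -0.008, 0, 0], [1, 0, 0, 0, 0]]
  ]
}}

```text
clock: 11.25
position: [0.5445, 0.1059, 0.2368]
eef_rot: [2.939, -1.102, -0.006]
ft_force: [-4.6, -2.3, -3.0]
width: 0.0006
grasp_force: 2.7
```

{"op": "apply_moves", "data": {
  "targets": [
    [[1, 0, -0.006, 0, 0], [1, 0, 0, 0, 0]]
  ]
}}

```text
clock: 11.5
position: [0.5446, 0.1059, 0.2368]
eef_rot: [2.936, -1.101, -0.008]
ft_force: [-6.9, -5.0, -0.3]
width: 0.0004
grasp_force: 4.5
```

The tip has stopped while the force keeps rising, so the wheel is at its stop. Retreating and planning the vent.

{"op": "apply_moves", "data": {
  "targets": [
    [[1, 0, 0.03, 0, 0], [1, 0, 0.05, 0, 0], [1, 0, 0, -0.13, 0], [1, 0, 0, -0.13, 0], [1, 0, 0, 0, 0]]
  ]
}}

```text
clock: 12.12
position: [0.534, 0.0896, 0.3195]
eef_rot: [-2.937, 1.103, -0.014]
ft_force: [0.7, -0.1, -0.0]
width: 0.0005
grasp_force: 0.0
```

Run:
```python
from h import *
p=pose();print(p,monitor.get_state()["qpos"][5])
a=vent(.099,.055,.134); b=a.copy(); b[2]=.3; c=b.copy();c[3]=.3; c[:2]=[.5,.25]
rows(p,[c,b,a])
```

```text
[ 0.5340306   0.0896214   0.31947522 -0.71844481] 2.3265820702370603
[[1, -0.073, -0.055, 0.011, -0.108], [1, -0.063, -0.066, 0.011, -0.108], [1, -0.05, -0.076, 0.011, -0.108], [1, -0.037, -0.083, 0.011, -0.108], [1, -0.023, -0.088, 0.01, -0.108], [1, -0.007, -0.091, 0.011, -0.108], [1, 0.045, -0.03, -0.0, -0.104], [1, 0.049, -0.022, -0.0, -0.104]]
[[1, 0.052, -0.014, -0.0, -0.103], [1, 0.053, -0.006, -0.0, -0.104], [1, 0.054, 0.003, -0.0, -0.103], [1, 0.053, 0.012, -0.0, -0.104], [1, -0.0, -0.0, 0.138, 0.0], [1, -0.0, -0.0, 0.138, 0.0], [1, -0.0, -0.0, 0.139, 0.0], [1, -0.0, -0.0, 0.138, 0.0]]
16 end [0.5609 0.3255 0.1341 1.2765]
```

{"op": "apply_moves", "data": {
  "targets": [
    [[1, -0.073, -0.055, 0.011, -0.108], [1, -0.063, -0.066, 0.011, -0.108], [1, -0.05, -0.076, 0.011, -0.108], [1, -0.037, -0.083, 0.011, -0.108], [1, -0.023, -0.088, 0.01, -0.108], [1, -0.007, -0.091, 0.011, -0.108], [1, 0.045, -0.03, 0, -0.104], [1, 0.049, -0.022, 0, -0.104]]
  ]
}}

```text
clock: 13.12
position: [0.5181, 0.2757, 0.295]
eef_rot: [-2.986, -0.977, 0.0]
ft_force: [-0.3, 1.0, 0.1]
width: 0.0005
grasp_force: 0.0
```

{"op": "apply_moves", "data": {
  "targets": [
    [[1, 0.052, -0.014, 0, -0.103], [1, 0.053, -0.006, 0, -0.104], [1, 0.054, 0.003, 0, -0.103], [1, 0.053, 0.012, 0, -0.104], [1, 0, 0, 0, 0], [1, 0, 0, 0, 0]]
  ]
}}

```text
clock: 13.88
position: [0.5584, 0.3251, 0.2953]
eef_rot: [-2.525, -1.869, 0.002]
ft_force: [0.0, -0.4, 0.5]
width: 0.0
grasp_force: 0.0
```

Run:
```python
from h import *
p=pose();print(p)
d=vent(.099,.055,.134); b=d.copy(); b[2]=p[2]
rows(p,[b,d])
for i,n in enumerate(("top","side")):
    im=cams.capture(n); im=im[120:240,150:310] if i==0 else im[110:230,230:390]
    cv2.imwrite(f"pics/v{n}.png",cv2.cvtColor(cv2.resize(im,None,fx=3.7,fy=3.7,interpolation=cv2.INTER_CUBIC),cv2.COLOR_RGB2BGR))
a,b=cv2.imread("pics/vtop.png"),cv2.imread("pics/vside.png"); 
cv2.imwrite("pics/v.png",cv2.resize(np.hstack([a,b]),(800,300)))
```

```text
[0.55835622 0.32508311 0.29531972 1.27410824]
[[1, 0.004, 0.007, -0.0, -0.001], [1, -0.0, 0.0, 0.134, -0.0], [1, -0.0, 0.0, 0.135, -0.0], [1, -0.0, 0.0, 0.134, -0.0], [1, -0.0, 0.0, 0.135, -0.0]]
5 end [0.5607 0.3256 0.1339 1.2757]
```

View pics/v.png

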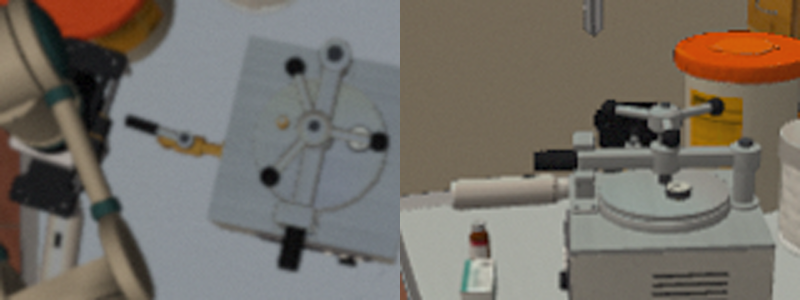

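The wheel sits at its tight position and the beam is home. The gripper is near the black cup and orange jar, so I'll check clearance before lowering.

Run:
```python
from h import *
for n,t,s,rad in(("cup",(170,159),(324,155),22),("jar",(180,98),(367,131),34)):
    r=least_squares(lambda p:np.concatenate([proj("top",p)[0]-t,proj("side",p)[0]-s]),[.7,.4,.15])
    print(n,r.x.round(3),r.fun.round(1),"radius",rad*(1.6-r.x[2])/476)
```

```text
cup [0.649 0.43  0.138] [-0.   0.1  0.1 -0. ] radius 0.06758263200174243
jar [0.812 0.382 0.236] [-0.4  1.4  1.8 -0.4] radius 0.09742516598975608
```

```bash
cat >> h.py <<'E'
def vent2(a,extra=0,z=.14):
    d=.4*np.clip(a/1.571,0,1); p=vent(a,.0075+.0125*np.cos(d)+.008*np.sin(d)+extra,z); p[3]+=d; return p
E
python3 - <<'E'
from h import *
p=pose(); d=vent2(.099,.035); b=d.copy(); b[2]=p[2]
rows(p,[b,d])
rows(np.load("cur.npy"),[vent2(.099,.002)]+[vent2(a) for a in np.linspace(.2,1.571,11)],step=.01,turn=.14)
E
```

```text
[[1, 0.003, 0.007, -0.0, -0.017], [1, 0.0, -0.0, 0.13, -0.0], [1, 0.0, -0.0, 0.13, -0.0], [1, 0.0, -0.0, 0.13, -0.0], [1, 0.0, -0.0, 0.129, -0.0]]
5 end [0.5607 0.3253 0.1401 1.3015]
[[1, -0.001, 0.027, 0.0, -0.0], [1, -0.0, 0.028, 0.0, -0.0], [1, -0.001, 0.027, 0.0, -0.0], [1, -0.0, 0.028, 0.0, -0.0], [1, 0.005, 0.026, 0.0, 0.048], [1, 0.006, 0.026, 0.0, 0.065], [1, 0.006, 0.027, 0.0, 0.065], [1, 0.004, 0.027, 0.0, 0.065]]
[[1, 0.004, 0.027, 0.0, 0.065], [1, 0.003, 0.028, 0.0, 0.065], [1, 0.002, 0.028, 0.0, 0.065], [1, 0.001, 0.027, 0.0, 0.065], [1, -0.0, 0.028, 0.0, 0.065], [1, -0.001, 0.028, 0.0, 0.065], [1, -0.002, 0.028, 0.0, 0.065]]
15 end [0.6578 0.2645 0.1401 0.205 ]
```

{"op": "apply_moves", "data": {
  "targets": [
    [[1, 0.003, 0.007, 0, -0.017], [1, 0, 0, 0.13, 0], [1, 0, 0, 0.13, 0], [1, 0, 0, 0.13, 0], [1, 0, 0, 0.129, 0], [1, 0, 0, 0, 0]]
  ]
}}

```text
clock: 14.72
position: [0.5589, 0.3247, 0.1371]
eef_rot: [-2.497, -1.904, 0.011]
ft_force: [-0.2, -0.0, 0.5]
width: 0.0001
grasp_force: 0.0
```

{"op": "apply_moves", "data": {
  "targets": [
    [[1, -0.001, 0.027, 0, 0], [1, 0, 0.028, 0, 0], [1, -0.001, 0.027, 0, 0], [1, 0, 0.028, 0, 0], [1, 0.005, 0.026, 0, 0.048], [1, 0.006, 0.026, 0, 0.065], [1, 0.006, 0.027, 0, 0.065], [1, 0.004, 0.027, 0, 0.065]]
  ]
}}

```text
clock: 15.72
position: [0.6236, 0.3098, 0.1401]
eef_rot: [-2.816, -1.391, 0.004]
ft_force: [-2.4, -0.6, 1.0]
width: 0.0
grasp_force: 1.0
```

{"op": "apply_moves", "data": {
  "targets": [
    [[1, 0.004, 0.027, 0, 0.065], [1, 0.003, 0.028, 0, 0.065], [1, 0.002, 0.028, 0, 0.065], [1, 0.001, 0.027, 0, 0.065], [1, 0, 0.028, 0, 0.065], [1, -0.001, 0.028, 0, 0.065], [1, -0.002, 0.024, 0, 0.065], [1, 0, 0, 0, 0]]
  ]
}}

```text
clock: 16.73
position: [0.6583, 0.2661, 0.1402]
eef_rot: [-3.124, -0.325, -0.0]
ft_force: [-0.2, 0.5, 0.5]
width: 0.0001
grasp_force: 0.2
```

Run:
```python
from h import *
print(pose(),monitor.get_state()["ft_force"])
for a in(1.4,1.5,1.571): print(a,vent2(a))
```

```text
[0.65828365 0.26612693 0.1402376  0.20713492] [-0.23566418  0.51764003  0.53038162]
1.4 [0.65510683 0.27456092 0.14       0.33188452]
1.5 [0.65687776 0.26869009 0.14       0.25734601]
1.571 [0.65777815 0.26442244 0.14       0.20442367]
```

{"op": "apply_moves", "data": {
  "targets": [
    [[1, 0, 0.008, 0, 0], [1, 0, 0, 0, 0]]
  ]
}}

```text
clock: 16.98
position: [0.6584, 0.2643, 0.1402]
eef_rot: [-3.124, -0.325, 0.0]
ft_force: [-0.5, 1.4, 1.1]
width: 0.0003
grasp_force: 0.6
```

{"op": "apply_moves", "data": {
  "targets": [
    [[1, 0, 0.007, 0, 0], [1, 0, 0, 0, 0]]
  ]
}}

```text
clock: 17.23
position: [0.6585, 0.2631, 0.1402]
eef_rot: [-3.123, -0.324, 0.0]
ft_force: [-1.5, 3.6, 0.8]
width: 0.0004
grasp_force: 1.7
```

{"op": "apply_moves", "data": {
  "targets": [
    [[1, 0, 0.006, 0, 0], [1, 0, 0, 0, 0]]
  ]
}}

```text
clock: 17.48
position: [0.6585, 0.2628, 0.1402]
eef_rot: [-3.12, -0.324, 0.001]
ft_force: [-2.0, 5.7, 0.4]
width: 0.0007
grasp_force: 2.9
```

{"op": "apply_moves", "data": {
  "targets": [
    [[1, 0, -0.04, 0, 0], [1, 0, -0.08, 0, 0], [1, -0.03, -0.02, -0.16, 0], [1, 0, 0, -0.2, 0], [1, -0.15, 0, -0.2, 0], [1, -0.2, 0, 0, 0], [1, -0.2, 0, 0, 0], [1, 0, 0, 0, 0]]
  ]
}}

```text
clock: 18.48
position: [0.4827, 0.2668, 0.299]
eef_rot: [3.124, 0.327, -0.002]
ft_force: [0.1, 0.5, 1.2]
width: 0.0009
grasp_force: 0.0
```

Run:
```python
from h import *
s=monitor.get_state();print(pose(),s["clock"])
im=cams.capture("top")[120:260,190:390]
cv2.imwrite("pics/end.png",cv2.cvtColor(cv2.resize(im,None,fx=4,fy=4,interpolation=cv2.INTER_CUBIC),cv2.COLOR_RGB2BGR))
v=V.copy(); v[3]=0;v[4]=2;v[5]=1.571;m=model(v)
for k in("a","b","c","grip","vax","vtip"): print(k,((proj("top",m[k])[0]-[190,120]+.5)*4-.5).round(1))
```

```text
[0.48272321 0.26683425 0.29895802 0.20879068] 18.475
a [313.1 108.2]
b [273.8 283.5]
c [447.9 226.9]
grip [310.5 395.9]
vax [137.9 222.5]
vtip [161.1 123.8]
```

View pics/end.png

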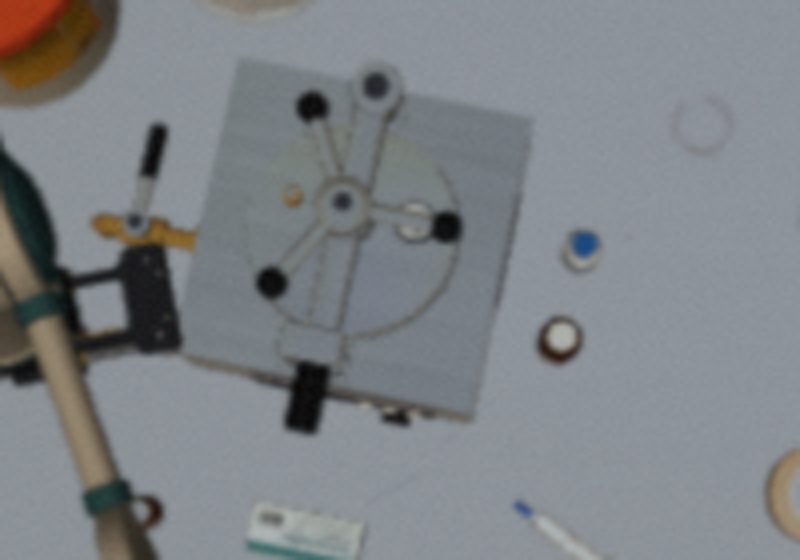

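The beam grip is at (307,398), the wheel balls at (313,107), (272,283) and (446,227), and the vent tip at (159,124). All are within a few crop pixels (about 1 px in the camera image) of the predicted closed positions. The gripper is clear of everything, so I'm handing in.

```bash
python3 -c "
from plant import robot
print(robot.hand_in())"
```

```text
the job is handed in; nothing more can be done
None
```

The steriliser is closed and handed in: beam home, wheel tight, then vent shut, each confirmed against the final top image. Readings stayed under about 9 N at the end of each move, the visible bystanders had not moved, and the clock was about 18.5 s; the hand-in gave no verdict.

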